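# Clear and close a tile press-mould

## Robot

A 6-joint arm with a two-finger parallel gripper is mounted at the origin on the work surface. World frame = base frame: x ahead of the robot, y to its left, z up, the work surface at z = 0. Lengths are in m, angles in degrees, forces in N, time in s.
With the tool pointing down it reaches from about 0.4 to 0.825 m from the base axis. Payload 7 kg.
Tool frame: the origin (TCP) lies at the very end of the fingers, on their centre line; the grasp point (between the pads) lies 19 mm behind it (ctrl.grip_point_offset is the distance from the TCP to the grasp point, in m); x points along the fingers, z is the direction in which the jaws open and shut, and the axes are right-handed (so a half turn about x gives the same grasp; the last joint's range is limited). The gripper opens to 88 mm and grips with 3 to 60 N. Pads are 19 mm wide; open, the fingers measure 130 mm over their backs; the gripper's body (78 mm by 193 mm) begins 47 mm behind the grasp point.
Start: joints at [-58.092, 20.546, 0.682, 0, -70.136, -16.507], TCP at [0.179, -0.651, 0.227] pointing down, gripper open.
Joint ranges: [-176.03, 176.03], [-82.01, 121.73], [-58.28, 71.71], [-173.87, 95.51], [-174.79, -0.11], [-173.66, 173.66]. Speed limits (degrees/s): [136.94, 136.94, 172.46, 180, 180, 180].

## Interface

Orientations are given as [roll, pitch, yaw] about the fixed x, y, z axes, in that order (R = Rz(yaw) Ry(pitch) Rx(roll)).
In Python, from plant import get_obs, snapshot, calibration, close_job, ctrl gives the robot as it stands.
- The arm moves only by the tool move_arm, never from a script. Its argument "commands" is a list that holds one entry, the list of rows, each a list of 4 numbers: the shift along the tool's x, y, z in cm, then the turn about the tool's x in rad. In form: [[[dx, dy, dz, spin], ...]]. A call has 1 to 8 rows; each row shifts and turns the commanded pose from where the row before left it, along the tool's axes as they then stand; what a row does not reach is not made up. A row lasts 1/10 s, in which the tool goes at most 50 mm and 8.59 degrees, less where a joint would pass 70% of its speed; a pose out of reach is approached as far as the arm can. A call with a gripper value outside its range is refused whole. "jaw" is the finger opening in cm, from 0 to 8.76, set as the call begins (left out, the last holds). The fingers move at their own pace and stop on an object; the grip force is fixed at half the most. Time passes only in rows, so rows that do not move let the fingers close. It gives the time, the measured TCP pose, the force and the opening at its end, in the units of the state.
- get_obs(): the state, without advancing time (a new reading comes with each control period).
- snapshot(name): name is "scene" or "top"; returns (picture, depth): 400x640x3 uint8, red, green, blue; 400x640 float32, m along the optical axis (not along the pixel's ray), 0 where there is no reading.
- calibration(name): a dict with "mtx" (3x3 intrinsics, pixels), "T" (4x4, takes a point from camera to world coordinates). Camera axes: x right, y up, looking along -z (the intrinsics and any distortion apply to the point x, -y, -z); pixel columns grow to the right and rows downward; lengths in m; the calibration is good to about 2 mm. A picture is of the moment at which its call begins. calibration takes no time and is no camera call.
- close_job(): hands the job in, once; it reports no verdict.
The state is a dict: "clock": time; "joint_pos": joint angles; "qvel": joint speeds; "tau": joint torques, N m; "tool_pos": TCP position; "orientation": TCP orientation; "force": force on the tool from outside, world axes, zero at the start; "moment": the same for the moment, N m; "opening": finger opening in m.
Only numpy, scipy, OpenCV 4.12 (cv2) and the standard library are available. Lean on these libraries where they do the work, as an engineer would, in place of code of your own. Each camera call takes 0.05 s, during which the arm holds its last target. There are 200 camera calls.

## Task

Get the tile mould ready: take the wooden scraper block and sweep all the loose clay chips off the face of the lower mould half with it, not with your fingers, then stand the scraper upright on the bench, clear of the mould. Then lower the upper mould half over the two locating pins under control, without dropping it, until it rests fully flush, and let go. Leave the hexagonal tile, the cup and the jar where they are.

Things in the scene. Friction and masses are not known exactly. Their poses are not given: they have to be found in the camera images.
- mould_base: Lower mould half, fixed to the bench: pale plaster block 120 (x) x 160 (y) x 40 (z) mm with a flat top face. Two upright steel pins, 12 mm in diameter, stand on the face at its local (0, +60) and (0, -60) mm; each rises 30 mm above the face, the last 8 mm tapering to a 6 mm wide tip. The clear gap between the pins is 108 mm. Origin at the centre of its underside, on the bench; z up.
- mould_face (a point): Centre of the top face of the lower mould half, 40 mm above the bench, midway between the pins; axes as mould_base (the pins lie along y).
- mould_cover: Upper mould half, loose, 0.5 kg, flat on the bench: pale plaster plate 110 (x) x 150 (y) x 20 (z) mm with two through holes 15 mm in diameter at local (0, +60) and (0, -60) mm. On its top, centred, is a light wooden grip block 22 (x) x 80 (y) mm, rising 45 mm, from 20 to 65 mm above the underside. It fits either way round (half turn). Origin at the centre of the plate's underside; z up.
- scraper: Wooden scraper block, loose, 0.18 kg, standing upright on the bench: foot 30 (x) x 80 (y) x 25 (z) mm with a straight steel-shod lower edge, and on it an upright grip 22 (x) x 60 (y) mm from 25 to 80 mm height. Origin at the centre of the foot's underside; z up.
- chip0: A chip of dried brown clay, 24 x 18 x 10 mm, 12 g, lying loose on the mould face; origin at the centre of its underside (10 mm thick along its z), x along its length
- chip1: Another chip of dried brown clay, 24 x 18 x 10 mm, 12 g, lying loose on the mould face; origin at the centre of its underside (10 mm thick along its z), x along its length
- chip2: A third chip of dried brown clay, 24 x 18 x 10 mm, 12 g, lying loose on the mould face; origin at the centre of its underside (10 mm thick along its z), x along its length
- tile: Bystander: white hexagonal tile with a green pattern, 100 mm across flats, 16 mm thick, loose on the bench; origin at the centre of its underside.
- cup: Bystander: white cup, 72 mm in diameter, 85 mm tall, loose on the bench; origin at the centre of its underside.
- jar: Bystander: green glass jar with a lid, 72 mm in diameter, 100 mm tall, loose on the bench; origin at the centre of its underside.

How it is judged (in metres and radians):
On the way, in this order (a step that is already met when the one before it is completed fails the run):
1. the scraper is brought low over the mould face (horizontal distance between scraper and mould_base below 0.08 m and z of scraper in the frame of mould_base between 0.03 and 0.06 m), for 0.1 s.
2. all three chips are off the mould face (z of each of chip0, chip1, chip2 in the frame of mould_base below 0.035 m), for 0.2 s.
3. the upper half sits flush over both pins (z of mould_cover in the frame of mould_base between 0.037 and 0.0425 m and horizontal distance between mould_cover and mould_base below 0.004 m and angle between the x axis of mould_cover and the x axis of mould_base, either way round below 0.06 rad and angle between mould_cover's own z axis and vertical below 0.03 rad), for 0.2 s.
At the end, for the whole second after the job is handed in: Upper half at rest over both pins, underside within 2.5 mm of the face, centres within 4 mm, yaw within 0.06 rad (either way round), tilt under 0.03; all chips off, 5 mm or more below the face; scraper upright (tilt under 0.2) at rest on the bench, not touching the mould (all of step 2 and all of step 3 and linear speed of each of mould_cover, scraper below 0.02 m/s and height (world z) of scraper below 0.01 m and angle between scraper's own z axis and vertical below 0.2 rad and contact force between scraper and mould_base below 0.1 N and contact force between scraper and mould_cover below 0.1 N).
It fails at once if the fingers push or pick a clay chip (over 1 N) (contact force between the fingers and chip0 above 1 N or contact force between the fingers and chip1 above 1 N or contact force between the fingers and chip2 above 1 N).
It fails at once if the upper half pushes a chip before the face is clear (over 1 N while a chip is still on the face) (not (z of each of chip0, chip1, chip2 in the frame of mould_base below 0.035 m) and (contact force between mould_cover and chip0 above 1 N or contact force between mould_cover and chip1 above 1 N or contact force between mould_cover and chip2 above 1 N)).
It fails at once if the upper half is dropped or slammed over the pins (faster than 0.3 m/s within 35 mm above the face) (horizontal distance between mould_cover and mould_base below 0.02 m and z of mould_cover in the frame of mould_base below 0.075 m and linear speed of mould_cover above 0.3 m/s).
It fails at once if the hexagonal tile, the cup or the jar is moved more than 30 mm (distance of any of tile, cup, jar from where it was at the start of the episode above 0.03 m).
It also fails if it takes over 72 s, if anything falls off the work surface, if the arm or the gripper's body presses on something with over 40 N, if the wrist force passes 120 N, or if a joint passes its speed limit or range.

## Working session

There is one attempt and no reset: what is moved stays moved. The work goes in short steps, Python scripts to look and compute and a tool call to move; the robot and the scene stay as the last step left them, time stands still between calls to the robot, and variables do not carry over. Pictures are saved under pics/ and viewed, about 8 in all and at most 12, crops included, and the job is handed in when it is done.

Besides the shell and the picture viewer there is one more tool, called after "Call:" as name(argument=value, ...) on one line, values as JSON. move_arm: Moves the arm, as the interface text tells. Its arguments: {"type":"object","properties":{"commands":{"type":"array"},"jaw":{"type":"number"}},"required":["commands"]}

```bash
ls; mkdir -p pics; python3 - <<'E'
from plant import *
import cv2,numpy as np
np.set_printoptions(precision=4,suppress=True)
for n in("scene","top"):
    p,d=snapshot(n);cv2.imwrite(f"pics/{n}0.png",p[:,:,::-1]);np.savez(f"{n}0.npz",p=p,d=d)
    print(calibration(n))
o=get_obs();print(o,ctrl.grip_point_offset)
E
```

```text
pics
{'mtx': array([[361.7665,   0.    , 314.247 ],
       [  0.    , 361.7665, 196.2262],
       [  0.    ,   0.    ,   1.    ]]), 'T': array([[ 0.4865, -0.6276,  0.6079,  1.1883],
       [ 0.8737,  0.3475, -0.3405, -0.4369],
       [ 0.0024,  0.6967,  0.7174,  0.7777],
       [ 0.    ,  0.    ,  0.    ,  1.    ]])}
{'mtx': array([[447.9054,   0.    , 316.7395],
       [  0.    , 447.9054, 197.6212],
       [  0.    ,   0.    ,   1.    ]]), 'T': array([[-0.0429,  0.9779, -0.2047,  0.3788],
       [-0.9991, -0.0426,  0.0057, -0.1018],
       [-0.0031,  0.2047,  0.9788,  1.1847],
       [ 0.    ,  0.    ,  0.    ,  1.    ]])}
{'clock': 0.1, 'joint_pos': array([-58.0922,  20.5875,   0.6385,  -0.0172, -70.1358, -16.5076]), 'qvel': array([-0.0384, -0.0637,  0.1348,  0.1248,  0.0365,  0.0067]), 'tau': array([ -0.0034, -58.4161,  29.3748,   7.0155,   0.0102,  -0.0001]), 'tool_pos': array([ 0.1791, -0.6503,  0.2257]), 'orientation': array([  5.7484,  89.9136, 111.1427]), 'force': array([-0.3775,  0.1187, -0.4811]), 'moment': array([0.0361, 0.0175, 0.0201]), 'opening': 0.08730236056734433} 0.0188
```

View pics/top0.png

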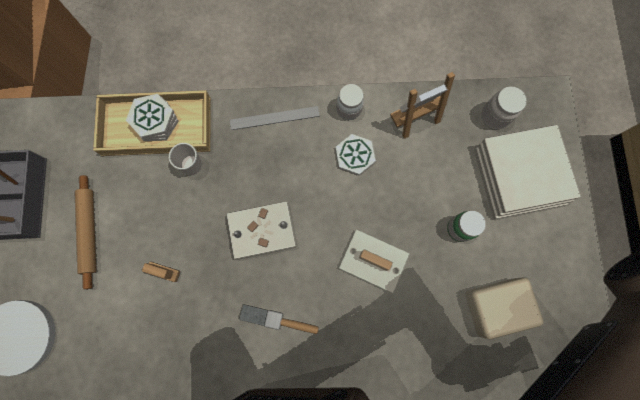

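View pics/scene0.png

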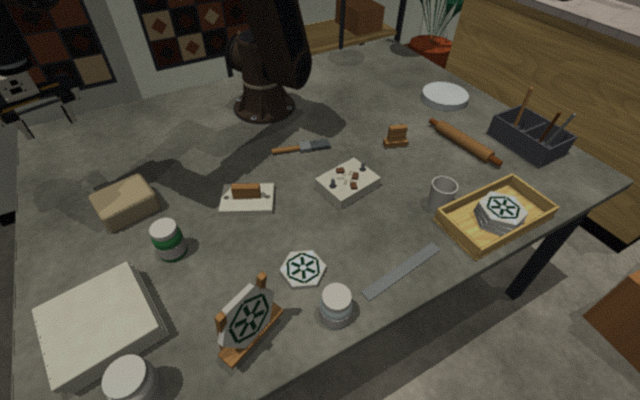

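Top view: base at (262,230) with pins at (237,234) and (283,225), three chips on it; scraper at (160,271); cover at (375,260); jar at (467,225); cup at (183,160); tile at (355,155). The scene view shows the same layout.

```bash
cat > h.py <<'E'
import numpy as np,cv2
from plant import *
np.set_printoptions(precision=4,suppress=True)
def ray(n,uv,z):
    c=calibration(n);K=c["mtx"];T=c["T"];uv=np.atleast_2d(np.asarray(uv,float))
    d=np.c_[(uv[:,0]-K[0,2])/K[0,0],-(uv[:,1]-K[1,2])/K[1,1],-np.ones(len(uv))]@T[:3,:3].T
    o=T[:3,3];return o+d*((z-o[2])/d[:,2])[:,None]
def cloud(n,d):
    c=calibration(n);K=c["mtx"];T=c["T"];v,u=np.mgrid[:400,:640]
    P=np.stack([(u-K[0,2])/K[0,0]*d,-(v-K[1,2])/K[1,1]*d,-d],-1)
    return P@T[:3,:3].T+T[:3,3]
def rect(P):  # fit of xy points -> centre, size, yaw of long side
    (c,s,a)=cv2.minAreaRect((P[:,:2]*1000).astype(np.float32))
    if s[0]<s[1]: s=s[::-1];a+=90
    return np.array(c)/1000,np.array(s)/1000,(a+90)%180-90
def blobs(m,amin=8):
    k,l,st,ce=cv2.connectedComponentsWithStats(m.astype(np.uint8))
    return [(l==i) for i in range(1,k) if st[i,4]>=amin]
E
python3 - <<'E'
from h import *
for n,boxes in (("top",dict(base=(215,190,310,265),cover=(330,225,420,300),scr=(135,255,190,290))),("scene",dict(base=(305,150,390,215),cover=(210,170,285,222),scr=(375,115,415,155)))):
    f=np.load(n+"0.npz");p,d=f["p"],f["d"];P=cloud(n,d);hsv=cv2.cvtColor(p,cv2.COLOR_RGB2HSV)
    for k,(a,b,c,e) in boxes.items():
        box=np.zeros((400,640),bool);box[b:e,a:c]=1
        z=P[...,2];h,s,v=[hsv[...,i].astype(int) for i in range(3)]
        wood=box&(s>85)&(v>60)&(h<25)
        print(n,k)
        for w in blobs(wood):
            print("  wood",w.sum(),"uv",np.argwhere(w)[:,::-1].mean(0),"P",np.median(P[w],0),"zmax",np.percentile(z[w],95),"rect",*rect(P[w]))
        if k!="scr":
            zt=.04 if k=="base" else .02
            m=box&(abs(z-zt)<.007); 
            print("  plate",m.sum(),np.median(z[m]),*rect(P[m]))
            m=box&(v>120)&(s<80); 
            m=max(blobs(m),key=lambda x:x.sum()); print("  pale via ray",*rect(ray(n,np.argwhere(m)[:,::-1],zt)))
            dk=box&(v<95)&(s<90)&(z>zt-.01)
            for w in blobs(dk,5): print("  dark",w.sum(),np.argwhere(w)[:,::-1].mean(0),np.median(P[w],0))
        else:
            for lo,hi in((.015,.035),(.07,.09)):
                m=box&(z>lo)&(z<hi); print("  layer",m.sum(),np.median(z[m]),*rect(P[m]))
f=np.load("top0.npz")["p"];g=np.load("scene0.npz")["p"]
A=cv2.resize(f[195:265,215:315],(800,560)[::1],interpolation=cv2.INTER_CUBIC);cv2.imwrite("pics/c1.png",A[:,:,::-1])
E
```

```text
top base
  wood 26 uv [262.9615 212.7308] P [0.5831 0.0313 0.0506] zmax 0.05451655830992025 rect [0.5816 0.032 ] [0.0187 0.0122] -22.62444305419922
  wood 37 uv [252.     226.0811] P [0.5489 0.0598 0.0503] zmax 0.05387244274828404 rect [ 0.4655 -0.0182] [0.2408 0.0178] 43.042457580566406
  wood 35 uv [263.     241.9714] P [0.5075 0.0324 0.0511] zmax 0.053236063389008347 rect [0.5071 0.0325] [0.02   0.0123] 65.79071044921875
  plate 2641 0.04039967396237287 [0.5417 0.0404] [0.1602 0.1208] -81.0296516418457
  pale via ray [0.5706 0.0607] [0.1949 0.1838] -81.15497207641602
  dark 24 [283.2083 225.3333] [ 0.5471 -0.0207  0.0436]
  dark 32 [237.5    234.0625] [0.5288 0.0959 0.0454]
top cover
  wood 243 uv [375.9712 259.4691] P [ 0.4495 -0.2488  0.065 ] zmax 0.0686908358006579 rect [ 0.4338 -0.1875] [0.1938 0.0621] -75.10005855560303
  plate 2107 0.02013476550737847 [ 0.4511 -0.2485] [0.1502 0.1109] 62.98302459716797
  pale via ray [ 0.4479 -0.2523] [0.2339 0.1893] 87.5159912109375
  dark 30 [373.1667 263.6667] [ 0.4404 -0.2447  0.0435]
top scr
  wood 417 uv [160.8345 271.1942] P [0.4444 0
[... 1286 characters left out ...]
5739746094
  dark 8 [226.625 184.125] [ 0.3742 -0.2839  0.0192]
  dark 8 [260.25 194.5 ] [ 0.473  -0.2156  0.0313]
  dark 5 [266. 196.] [ 0.4725 -0.1987  0.0156]
  dark 7 [271.4286 211.    ] [ 0.5334 -0.2078  0.0141]
  dark 35 [249.1143 211.9714] [ 0.5044 -0.2655  0.0121]
  dark 6 [266.3333 211.6667] [ 0.5283 -0.2219  0.0121]
  dark 24 [226.5417 212.5417] [ 0.4764 -0.3216  0.0128]
scene scr
  wood 410 uv [396.178  135.5902] P [0.4554 0.2903 0.0446] zmax 0.07929715558103458 rect [ 0.7559 -0.0335] [1.1799 0.0826] -46.90996170043945
  layer 139 0.023592629790493924 [0.4499 0.2954] [0.0811 0.0317] 69.87481689453125
  layer 105 0.07731332000334656 [0.45   0.2952] [0.0599 0.0273] 70.04461669921875
```

View pics/c1.png

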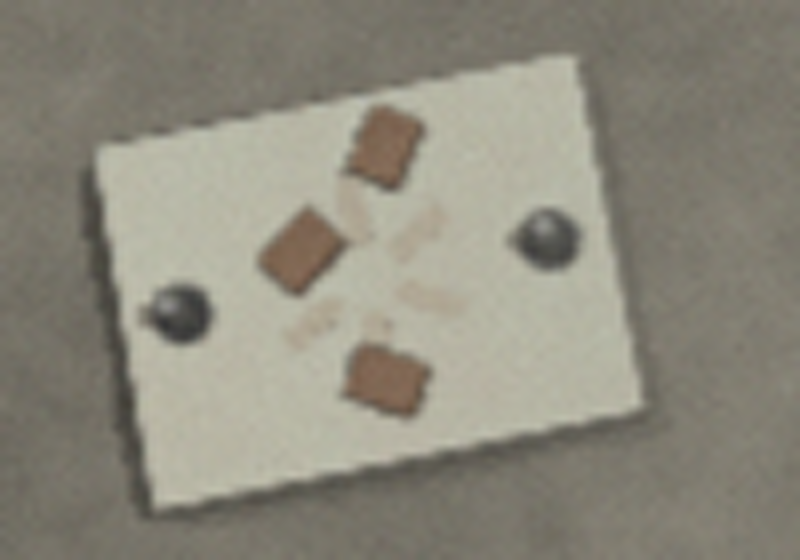

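The crop (8x of the top view) shows the face with the chips near (385,147), (303,252) and (388,380), pins at (182,313) and (548,240), and only flat stains otherwise. Next: a planner that prints the moves in tool axes.

```bash
cat >> h.py <<'E'
from scipy.spatial.transform import Rotation as Ro
def plan(pts,o=None):
    """pts: (x,y,z,jaw axis yaw deg or None); prints spin then tool shifts (cm) for each"""
    o=o or get_obs();R=Ro.from_euler("xyz",o["orientation"],degrees=True);p=np.array(o["tool_pos"])
    print("at",p,"x",R.as_matrix()[:,0],"jaw yaw",np.degrees(np.arctan2(*R.as_matrix()[1::-1,2])),"q",o["joint_pos"],"F",o["force"],"open",o["opening"],"t",o["clock"])
    for x,y,z,a in pts:
        s=0
        if a is not None:
            zz=R.as_matrix()[:,2];w=(a-np.degrees(np.arctan2(zz[1],zz[0]))+90)%180-90
            s=-np.radians(w);R=R*Ro.from_rotvec([s,0,0])   # tool x is down
        t=np.array([x,y,z]);c=R.inv().apply(t-p)*100;p=t
        print("spin",round(s,3),"then shift",c.round(2),"len",np.linalg.norm(c).round(1))
E
python3 - <<'E'
from h import *
plan([(.5,-.3,.23,None),(.448,.296,.2,-20),(.448,.296,.035,None)])
E
```

```text
at [ 0.1791 -0.6503  0.2257] x [-0.0005  0.0014 -1.    ] jaw yaw 105.39428453908356 q [-58.0922  20.5875   0.6385  -0.0172 -70.1358 -16.5076] F [-0.3775  0.1187 -0.4811] open 0.08730236056734433 t 0.1
spin 0 then shift [ -0.4  -40.24  25.26] len 47.5
spin -0.953 then shift [  3.09 -54.22  25.27] len 59.9
spin 0 then shift [16.5   0.02 -0.02] len 16.5
```

Call:
move_arm(commands=[[[0, -3.35, 2.1, 0], [0, -3.35, 2.1, 0], [0, -3.35, 2.1, 0], [0, -3.35, 2.1, 0], [0, -3.35, 2.1, 0], [0, -3.35, 2.1, 0], [0, -3.35, 2.1, 0], [0, -3.35, 2.1, 0]]], jaw=6)

```text
clock: 0.9
tool_pos: [0.3937, -0.4161, 0.2263]
orientation: [27.1, 90.0, 132.5]
force: [1.1, -0.9, 0.1]
opening: 0.0597
```

Call:
move_arm(commands=[[[0, -3.35, 2.1, 0], [0, -3.35, 2.1, 0], [0, -3.35, 2.1, 0], [0, -3.35, 2.1, 0], [0, 0, 0, -0.14], [0, 0, 0, -0.14], [0, 0, 0, -0.14], [0, 0, 0, -0.14]]])

```text
clock: 1.7
tool_pos: [0.4998, -0.3007, 0.2261]
orientation: [17.5, 90.0, 155.3]
force: [-0.6, 0.0, 0.5]
opening: 0.0599
```

Call:
move_arm(commands=[[[0, 0, 0, -0.14], [0, 0, 0, -0.14], [0, 0, 0, -0.11], [0, 0, 0, 0]]])

```text
clock: 2.1
tool_pos: [0.4997, -0.3009, 0.2262]
orientation: [-3.1, 90.0, 156.8]
force: [1.0, -0.7, -0.2]
opening: 0.06
```

```bash
python3 - <<'E'
from h import *
plan([(.448,.296,.15,-20),(.448,.296,.035,None)])
E
```

```text
at [ 0.4997 -0.3009  0.2262] x [-0.0007  0.0003 -1.    ] jaw yaw 159.92019144603987 q [-11.8657  12.0095 -11.2371  -0.009  -66.795   -8.2106] F [ 0.9842 -0.7149 -0.2218] open 0.05995596170179288 t 2.1
spin -0.001 then shift [  7.64 -54.32  25.26] len 60.4
spin 0 then shift [11.5   0.   -0.01] len 11.5
```

Call:
move_arm(commands=[[[0.48, -3.4, 1.58, 0], [0.48, -3.4, 1.58, 0], [0.48, -3.4, 1.58, 0], [0.48, -3.4, 1.58, 0], [0.48, -3.4, 1.58, 0], [0.48, -3.4, 1.58, 0], [0.48, -3.4, 1.58, 0], [0.48, -3.4, 1.58, 0]]])

```text
clock: 2.9
tool_pos: [0.4745, -0.0007, 0.188]
orientation: [-122.3, 90.0, 37.3]
force: [0.3, 0.3, -0.1]
opening: 0.06
```

Call:
move_arm(commands=[[[0.48, -3.4, 1.58, 0], [0.48, -3.4, 1.58, 0], [0.48, -3.4, 1.58, 0], [0.48, -3.4, 1.58, 0], [0.48, -3.4, 1.58, 0], [0.48, -3.4, 1.58, 0], [0.48, -3.4, 1.58, 0], [0.48, -3.3, 1.55, 0]]])

```text
clock: 3.7
tool_pos: [0.4496, 0.2973, 0.1495]
orientation: [57.6, 90.0, -142.8]
force: [0.5, -0.2, 0.4]
opening: 0.0594
```

Call:
move_arm(commands=[[[0, 0, 0, 0], [2.5, 0, 0, 0], [2.5, 0, 0, 0], [2.5, 0, 0, 0], [2, 0, 0, 0], [1.5, 0, 0, 0], [0.5, 0, 0, 0], [0, 0, 0, 0]]])

```text
clock: 4.5
tool_pos: [0.4498, 0.2951, 0.0342]
orientation: [74.7, 89.9, -125.5]
force: [0.3, 0.8, -0.8]
opening: 0.06
```

```bash
python3 - <<'E'
from h import *
plan([(.448,.296,.035,-20)])
p,d=snapshot("scene");q,_=snapshot("top")
A=np.hstack([cv2.resize(p[85:175,340:450],(400,327)),cv2.resize(q[230:312,110:210],(399,327))]);cv2.imwrite("pics/g1.png",A[:,:,::-1])
E
```

```text
at [0.4498 0.2951 0.0342] x [-0.001  -0.0013 -1.    ] jaw yaw 159.7231268299308 q [ 54.149   19.6867 -29.8938   0.0008 -40.5134 -74.4264] F [ 0.2787  0.7583 -0.7542] open 0.05996360526131678 t 4.5
spin -0.005 then shift [-0.07 -0.02  0.21] len 0.2
```

View pics/g1.png

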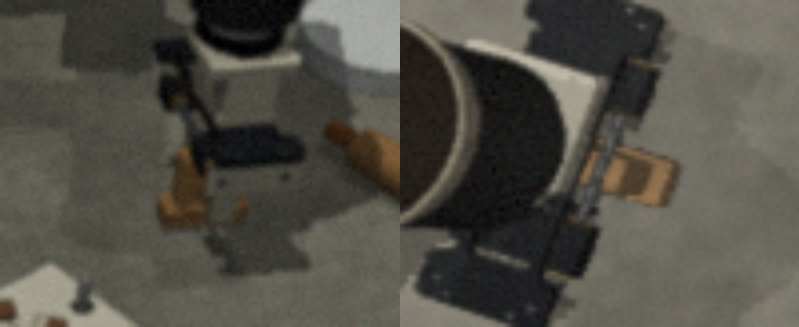

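The fingers straddle the scraper's grip (scene crop at (200,190); top crop shows the scraper's right half from (590,170) to (680,190), the rest being under the hand). Closing.

Call:
move_arm(commands=[[[0, 0, 0, 0], [0, 0, 0, 0], [0, 0, 0, 0], [0, 0, 0, 0], [0, 0, 0, 0], [0, 0, 0, 0]]], jaw=1.5)

```text
clock: 5.2
tool_pos: [0.45, 0.2957, 0.0348]
orientation: [15.7, 90.0, 175.5]
force: [-2.2, -0.2, 1.6]
opening: 0.0218
```

Call:
move_arm(commands=[[[-1.5, 0, 0, 0], [-2.5, 0, 0, 0], [-2.5, 0, 0, 0], [-2.5, 0, 0, 0], [-1.5, 0, 0, 0], [-0.5, 0, 0, 0], [0, 0, 0, 0], [0, 0, 0, 0]]])

```text
clock: 6.0
tool_pos: [0.4495, 0.2952, 0.1436]
orientation: [60.3, 89.9, -139.8]
force: [0.2, -1.5, -1.1]
opening: 0.0221
```

```bash
python3 - <<'E'
from h import *
c,s=np.cos(np.radians(9)),np.sin(np.radians(9))
L=lambda x,y,z:(.542+c*x-s*y,.039+s*x+c*y,z)
plan([L(-.085,0,.145)+(9,),L(-.085,0,.0765)+(None,),L(.08,0,.0765)+(None,)])
p,d=snapshot("scene")
A=cv2.resize(p[60:180,330:470],(700,600));cv2.imwrite("pics/g2.png",A[:,:,::-1])
P=cloud("scene",d);hsv=cv2.cvtColor(p,cv2.COLOR_RGB2HSV)
E
```

```text
at [0.4495 0.2952 0.1436] x [-0.0013 -0.0011 -1.    ] jaw yaw 159.815132730666 q [ 54.1715  11.8332 -23.1581  -0.0281 -55.1012 -74.3402] F [ 0.2385 -1.5101 -1.0752] open 0.0221332362130534 t 6.0
spin -0.509 then shift [-0.11 26.75  3.38] len 27.0
spin 0 then shift [ 6.85 -0.01 -0.01] len 6.8
spin 0 then shift [ -0.02   0.   -16.5 ] len 16.5
```

View pics/g2.png

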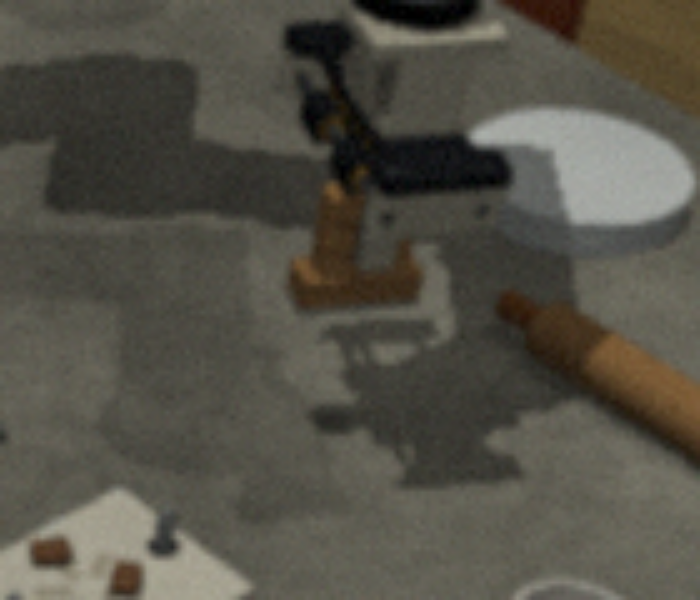

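The scraper hangs upright in the fingers (foot at (355,285) in the crop) with an opening of 22 mm. Bringing it to the near edge of the mould.

Call:
move_arm(commands=[[[0, 0, 0, -0.127], [0, 0, 0, -0.127], [0, 0, 0, -0.127], [0, 0, 0, -0.128], [0, 2.5, 0.3, 0], [0, 3.5, 0.45, 0], [0, 3.5, 0.45, 0], [0, 3.5, 0.45, 0]]])

```text
clock: 6.85
tool_pos: [0.4534, 0.1632, 0.1436]
orientation: [31.7, 89.9, -139.3]
force: [0.2, -0.8, -1.3]
opening: 0.0219
```

Call:
move_arm(commands=[[[0, 3.5, 0.45, 0], [0, 3.5, 0.45, 0], [0, 3.5, 0.45, 0], [0, 2.0, 0.25, 0], [0, 1.2, 0.1, 0], [1.5, 0, 0, 0], [2, 0, 0, 0], [0, 0, 0, 0]]])

```text
clock: 7.65
tool_pos: [0.4569, 0.0262, 0.1072]
orientation: [11.2, 89.7, -159.9]
force: [-0.9, -0.1, -1.2]
opening: 0.0219
```

```bash
python3 - <<'E'
from h import *
c,s=np.cos(np.radians(9)),np.sin(np.radians(9))
L=lambda x,y,z:(.542+c*x-s*y,.039+s*x+c*y,z)
plan([L(-.085,0,.0765)+(9,),L(.08,0,.0765)+(None,)])
E
```

```text
at [0.4569 0.0262 0.1072] x [-0.0049 -0.0018 -1.    ] jaw yaw -171.0435016176811 q [ 28.0181   7.0105 -35.0359  -0.055  -48.2491 -19.0247] F [-0.8671 -0.1369 -1.2392] open 0.021882772686767193 t 7.65
spin -0.001 then shift [ 3.07  0.06 -0.12] len 3.1
spin 0 then shift [ -0.08   0.   -16.5 ] len 16.5
```

Call:
move_arm(commands=[[[1.5, 0.06, -0.1, 0], [1.2, 0, 0, 0], [0.35, 0, 0, 0], [0, 0, 0, 0], [0, 0, 0, 0], [0, 0, -0.5, 0], [0, 0, -0.8, 0], [0, 0, -0.8, 0]]])

```text
clock: 8.45
tool_pos: [0.4817, 0.0299, 0.0798]
orientation: [-171.8, 89.9, 17.2]
force: [-0.4, -0.2, -2.4]
opening: 0.0215
```

Call:
move_arm(commands=[[[0, 0, -1.1, 0], [0, 0, -1.1, 0], [0, 0, -1.1, 0], [0, 0, -1.1, 0], [0, 0, -1.1, 0], [0, 0, -1.1, 0], [0, 0, -1.1, 0], [0, 0, -1.1, 0]]])

```text
clock: 9.25
tool_pos: [0.5684, 0.0435, 0.0792]
orientation: [18.1, 90.0, -152.9]
force: [-0.7, 0.2, -2.7]
opening: 0.0217
```

Call:
move_arm(commands=[[[0, 0, -1.1, 0], [0, 0, -1.1, 0], [0, 0, -1.1, 0], [0, 0, -1.1, 0], [0, 0, -1.1, 0], [0, 0, 0, 0], [0, 0, 0, 0]]])

```text
clock: 9.95
tool_pos: [0.6217, 0.0519, 0.0789]
orientation: [1.4, 90.0, -169.6]
force: [-1.3, -0.1, -2.3]
opening: 0.0217
```

```bash
python3 - <<'E'
from h import *
plan([])
p,d=snapshot("scene");q,_=snapshot("top")
A=np.hstack([cv2.resize(p[120:240,280:420],(400,343)),cv2.resize(q[165:268,205:325],(400,343))]);cv2.imwrite("pics/s1.png",A[:,:,::-1])
E
```

```text
at [0.6217 0.0519 0.0789] x [-0.0006 -0.0001 -1.    ] jaw yaw -171.02206803179314 q [ 22.6714  23.1337 -16.3882  -0.01   -50.5136 -13.6871] F [-1.2688 -0.076  -2.2955] open 0.0216825936163398 t 9.95
```

View pics/s1.png

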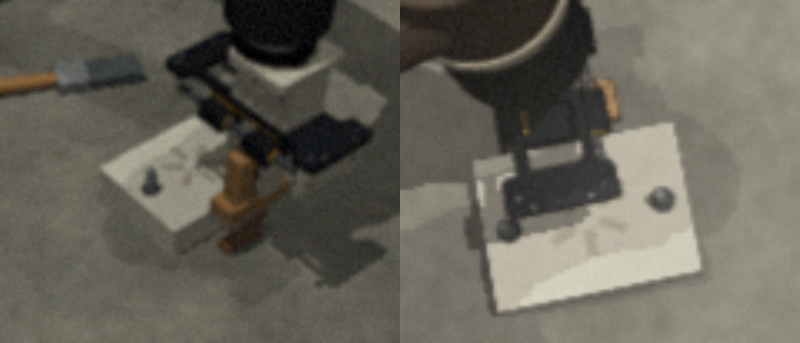

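The face is clear; one chip is visible on the bench below the far edge at (240,240) in the scene half. Lifting and carrying the scraper back to its old spot.

Call:
move_arm(commands=[[[-1, 0, 0, 0], [-2, 0, 0, 0], [-2, 0, 0, 0], [-1, 0, 0, 0], [0, 0, 0, 0.127], [0, 0, 0, 0.127], [0, 0, 0, 0.127], [0, 0, 0, 0.128]]])

```text
clock: 10.85
tool_pos: [0.6215, 0.0519, 0.1396]
orientation: [-100.4, 90.0, 59.1]
force: [0.4, -0.2, -1.6]
opening: 0.0219
```

```bash
python3 - <<'E'
from h import *
plan([(.45,.295,.14,-20),(.45,.295,.036,None)])
p,d=snapshot("scene");q,_=snapshot("top")
P=cloud("scene",d);hsv=cv2.cvtColor(p,cv2.COLOR_RGB2HSV)
A=np.hstack([cv2.resize(p[120:240,280:420],(400,343)),cv2.resize(q[165:268,205:325],(400,343))]);cv2.imwrite("pics/s2.png",A[:,:,::-1])
m=(hsv[...,1]>85)&(hsv[...,0]<25);m[:, :300]=0;m[:,400:]=0;m[:150]=0;m[230:]=0
for w in blobs(m): print(w.sum(),np.argwhere(w)[:,::-1].mean(0),np.median(P[w],0),P[w][:,2].max())
E
```

```text
at [0.6215 0.0519 0.1396] x [ 0.0001  0.0002 -1.    ] jaw yaw 159.52752647630996 q [ 22.6827  19.5864 -12.7422  -0.0103 -57.6596 -43.1496] F [ 0.3721 -0.2164 -1.6349] open 0.021946959187301638 t 10.85
spin -0.008 then shift [ -0.04 -16.97  24.43] len 29.7
spin 0 then shift [10.4  0.   0. ] len 10.4
370 [366.1784 169.3432] [0.6275 0.0268 0.1289] 0.7776826445326768
124 [365.3548 199.629 ] [0.6235 0.0516 0.0089] 0.02480271889247021
```

View pics/s2.png

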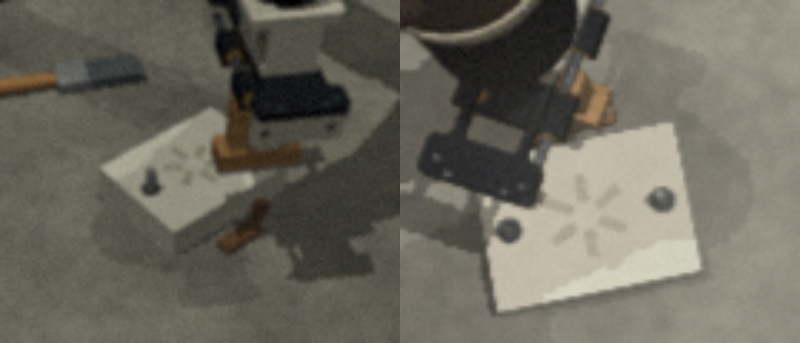

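The face is clear from both views, with the chips in a heap on the bench by the far edge (scene half (240,230)), none above 25 mm.

Call:
move_arm(commands=[[[0, -1.3, 1.8, 0], [0, -2.2, 3.1, 0], [0, -2.2, 3.1, 0], [0, -2.2, 3.1, 0], [0, -2.2, 3.1, 0], [0, -2.2, 3.1, 0], [0, -2.2, 3.1, 0], [0, -1.5, 2.3, 0]]])

```text
clock: 11.75
tool_pos: [0.4626, 0.2821, 0.1397]
orientation: [-102.0, 90.0, 58.1]
force: [-0.0, 0.1, -2.2]
opening: 0.0219
```

Call:
move_arm(commands=[[[0, -1.2, 1.75, 0], [0, 0, 0, 0], [2, 0, 0, 0], [2.5, 0, 0, 0], [2.5, 0, 0, 0], [1.3, 0, 0, 0], [0.7, 0, 0, 0], [0, 0, 0, 0]]])

```text
clock: 12.55
tool_pos: [0.4515, 0.297, 0.0486]
orientation: [73.5, 89.9, -126.6]
force: [0.8, 0.6, -1.0]
opening: 0.022
```

```bash
python3 - <<'E'
from h import *
plan([(.45,.295,.0355,-20)])
E
```

```text
at [0.4515 0.297  0.0486] x [-0.0009 -0.0012 -1.    ] jaw yaw 159.9025418066943 q [ 54.1232  18.6975 -28.8323  -0.0015 -42.5568 -74.2196] F [ 0.7699  0.5547 -1.0425] open 0.021961484927729775 t 12.55
spin -0.002 then shift [1.31 0.24 0.07] len 1.3
```

Call:
move_arm(commands=[[[0.7, 0.1, 0, 0], [0.5, 0.1, 0, 0], [0.15, 0, 0, 0], [0, 0, 0, 0], [0, 0, 0, 0]]])

```text
clock: 13.05
tool_pos: [0.4511, 0.2961, 0.0361]
orientation: [-116.0, 90.0, 43.8]
force: [-0.1, -0.4, -1.1]
opening: 0.0214
```

```bash
python3 - <<'E'
from h import *
plan([])
p,d=snapshot("scene");P=cloud("scene",d);z=P[...,2];hsv=cv2.cvtColor(p,cv2.COLOR_RGB2HSV)
m=(hsv[...,1]>85)&(hsv[...,0]<25);m[:,:375]=0;m[:,420:]=0;m[:110]=0;m[160:]=0
print(m.sum(),np.percentile(z[m],[1,5,95]))
E
```

```text
at [0.4511 0.2961 0.0361] x [ 0.0004  0.0004 -1.    ] jaw yaw 159.8474490130762 q [ 54.1067  19.5963 -29.7055   0.0081 -40.6692 -74.2653] F [-0.0612 -0.4485 -1.124 ] open 0.021413140446361882 t 13.05
322 [0.001  0.0076 0.1207]
```

Call:
move_arm(commands=[[[0.12, 0, 0, 0], [0, 0, 0, 0], [0, 0, 0, 0]]])

```text
clock: 13.4
tool_pos: [0.4512, 0.2962, 0.0348]
orientation: [-113.4, 90.0, 46.4]
force: [0.5, 0.6, 0.1]
opening: 0.0218
```

Call:
move_arm(commands=[[[0, 0, 0, 0], [0, 0, 0, 0], [0, 0, 0, 0], [0, 0, 0, 0], [-1, 0, 0, 0], [-2.5, 0, 0, 0], [-3, 0, 0, 0], [-3, 0, 0, 0]]], jaw=6)

```text
clock: 14.2
tool_pos: [0.4508, 0.2957, 0.1312]
orientation: [89.7, 90.0, -110.5]
force: [1.2, 0.0, -0.7]
opening: 0.0598
```

Call:
move_arm(commands=[[[-2.5, 0, 0, 0], [0, 0, 0, 0.12], [0, 0, 0, 0], [0, 0, 0, 0]]])

```text
clock: 14.6
tool_pos: [0.4506, 0.2956, 0.1547]
orientation: [32.7, 90.0, -174.2]
force: [0.4, -0.0, -0.6]
opening: 0.0603
```

```bash
python3 - <<'E'
from h import *
plan([(.4515,-.2495,.14,-27),(.4515,-.2495,.027,None)])
E
```

```text
at [0.4506 0.2956 0.1547] x [-0.0002 -0.     -1.    ] jaw yaw 153.1222011205229 q [ 54.1034  11.2453 -22.2873  -0.012  -56.4763 -80.9746] F [ 0.3893 -0.0444 -0.5915] open 0.060340163921070625 t 14.6
spin 0.002 then shift [  1.47  48.53 -24.82] len 54.5
spin 0 then shift [11.3 -0.  -0. ] len 11.3
```

Call:
move_arm(commands=[[[0.09, 2, -1, 0], [0.09, 3.2, -1.64, 0], [0.09, 3.2, -1.64, 0], [0.09, 3.2, -1.64, 0], [0.09, 3.2, -1.64, 0], [0.09, 3.2, -1.64, 0], [0.09, 3.2, -1.64, 0], [0.09, 3.2, -1.64, 0]]])

```text
clock: 15.4
tool_pos: [0.4501, 0.0197, 0.1469]
orientation: [54.2, 89.9, -152.7]
force: [0.6, -0.8, 0.5]
opening: 0.0599
```

Call:
move_arm(commands=[[[0.09, 3.2, -1.64, 0], [0.09, 3.2, -1.64, 0], [0.09, 3.2, -1.64, 0], [0.09, 3.2, -1.64, 0], [0.09, 3.2, -1.64, 0], [0.09, 3.2, -1.64, 0], [0.09, 3.2, -1.64, 0], [0.09, 1.7, -0.85, 0]]])

```text
clock: 16.2
tool_pos: [0.45, -0.2514, 0.1393]
orientation: [24.1, 89.9, 177.1]
force: [-0.6, 0.7, 0.8]
opening: 0.06
```

Call:
move_arm(commands=[[[0, 0, 0, 0], [2, 0, 0, 0], [2, 0, 0, 0], [2, 0, 0, 0], [0, 0, 0, 0], [0, 0, 0, 0]]])

```text
clock: 16.8
tool_pos: [0.4509, -0.2487, 0.0802]
orientation: [27.7, 89.9, -179.3]
force: [1.3, -0.2, 1.3]
opening: 0.0604
```

```bash
python3 - <<'E'
from h import *
plan([(.4515,-.2495,.027,-27)])
E
```

```text
at [ 0.4509 -0.2487  0.0802] x [-0.0014 -0.     -1.    ] jaw yaw 153.03531678264235 q [ -7.0057  14.1259 -30.2159   0.0153 -45.7386 -19.9696] F [ 1.2669 -0.2108  1.2626] open 0.0603943644572912 t 16.8
spin 0.001 then shift [ 5.32  0.04 -0.09] len 5.3
```

Call:
move_arm(commands=[[[2, 0, -0.1, 0], [2, 0, 0, 0], [1, 0, 0, 0], [0.3, 0, 0, 0], [0, 0, 0, 0], [0, 0, 0, 0]]])

```text
clock: 17.4
tool_pos: [0.4529, -0.2495, 0.0281]
orientation: [-167.7, 89.9, -14.7]
force: [0.2, -0.7, -0.1]
opening: 0.0597
```

Call:
move_arm(commands=[[[0, 0, 0, 0], [0, 0, 0, 0], [0, 0, 0, 0], [0, 0, 0, 0], [0, 0, 0, 0], [0, 0, 0, 0]]], jaw=1.2)

```text
clock: 18.0
tool_pos: [0.4516, -0.2492, 0.0271]
orientation: [9.7, 89.9, 162.7]
force: [-1.8, 1.6, 1.8]
opening: 0.022
```

Call:
move_arm(commands=[[[-0.5, 0, 0, 0], [-1.5, 0, 0, 0], [-2, 0, 0, 0], [-2, 0, 0, 0], [-2, 0, 0, 0], [-2, 0, 0, 0], [-1, 0, 0, 0], [0, 0, 0, 0]]])

```text
clock: 18.8
tool_pos: [0.4528, -0.2494, 0.1381]
orientation: [-157.7, 89.9, -4.7]
force: [1.0, 0.3, -6.3]
opening: 0.0219
```

```bash
python3 - <<'E'
from h import *
plan([(.542,.039,.13,9)])
E
```

```text
at [ 0.4528 -0.2494  0.1381] x [ 0.0022 -0.0002 -1.    ] jaw yaw 152.95376930877904 q [ -7.0714  10.1386 -26.2153  -0.0064 -53.5222 -19.971 ] F [ 1.0033  0.2781 -6.2703] open 0.02193820984183699 t 18.8
spin -0.629 then shift [  0.83 -27.09 -13.32] len 30.2
```

Call:
move_arm(commands=[[[0, 0, 0, -0.08], [0, 0, 0, -0.12], [0, 0, 0, -0.12], [0, 0, 0, -0.12], [0, 0, 0, -0.12], [0, 0, 0, -0.069], [0, -1.5, -0.73, 0], [0, -2.5, -1.23, 0]]])

```text
clock: 19.6
tool_pos: [0.464, -0.2069, 0.1354]
orientation: [-17.8, 89.8, 171.1]
force: [0.9, -0.7, -6.6]
opening: 0.0217
```

Call:
move_arm(commands=[[[0, -3, -1.48, 0], [0, -3, -1.48, 0], [0, -3, -1.48, 0], [0, -3, -1.48, 0], [0, -3, -1.48, 0], [0, -3, -1.48, 0], [0, -2.5, -1.23, 0], [0, -1.8, -0.88, 0]]])

```text
clock: 20.4
tool_pos: [0.5386, 0.0323, 0.1354]
orientation: [1.0, 89.9, -169.9]
force: [-1.1, -0.8, -5.3]
opening: 0.0218
```

Call:
move_arm(commands=[[[0, -0.8, -0.37, 0], [0, 0, 0, 0], [0, 0, 0, 0], [0, 0, 0, 0], [0, 0, 0, 0]]])

```text
clock: 20.9
tool_pos: [0.5411, 0.0383, 0.137]
orientation: [6.8, 90.0, -164.3]
force: [0.3, -0.2, -6.2]
opening: 0.0217
```

```bash
cat > m.py <<'E'
from h import *
import sys
plan([(.542,.039,.11,9)])
zc=get_obs()["tool_pos"][2]-.027
print("expected underside",zc)
for n,b in(("top",(190,150,340,290)),("scene",(270,110,420,240))):
    p,d=snapshot(n);P=cloud(n,d);z=P[...,2];hsv=cv2.cvtColor(p,cv2.COLOR_RGB2HSV)
    box=np.zeros((400,640),bool);box[b[1]:b[3],b[0]:b[2]]=1
    pale=box&(hsv[...,1]<80)&(hsv[...,2]>90)
    for nm,zt in(("cover",zc+.02),("base",.04)):
        m=pale&(abs(z-zt)<.006)
        if m.sum()<30: print(n,nm,"few");continue
        w=max(blobs(m),key=lambda a:a.sum())
        print(n,nm,m.sum(),w.sum(),"z",np.median(z[m]),*rect(P[m]))
    cv2.imwrite(f"pics/{sys.argv[1]}_{n}.png",cv2.resize(p[b[1]:b[3],b[0]:b[2]],None,fx=4,fy=4)[:,:,::-1]);np.savez(f"{n}1.npz",p=p,d=d)
A=[cv2.imread(f"pics/{sys.argv[1]}_{n}.png") for n in("top","scene")]
cv2.imwrite(f"pics/{sys.argv[1]}.png",np.hstack([cv2.resize(a,(400,360)) for a in A]))
E
python3 m.py a1
```

```text
at [0.5411 0.0383 0.137 ] x [-0.0004 -0.0001 -1.    ] jaw yaw -171.06005109606028 q [ 24.7573  12.6058 -23.1385  -0.0041 -54.2766 -15.815 ] F [ 0.3485 -0.1819 -6.1815] open 0.02166039150302391 t 20.9
spin -0.001 then shift [ 2.7  -0.05 -0.1 ] len 2.7
expected underside 0.11002529513584075
top cover 1153 802 z 0.13027620481664237 [0.5414 0.0385] [0.1502 0.1106] -80.9986047744751
top base 249 200 z 0.040379451114071596 [0.6338 0.0773] [0.3494 0.1792] 22.07881736755371
scene cover 699 578 z 0.12899956176888072 [0.5415 0.036 ] [0.1516 0.1136] -79.4631576538086
scene base 454 314 z 0.03875379011200647 [0.5433 0.0379] [0.1606 0.123 ] -81.05116653442383
```

View pics/a1.png

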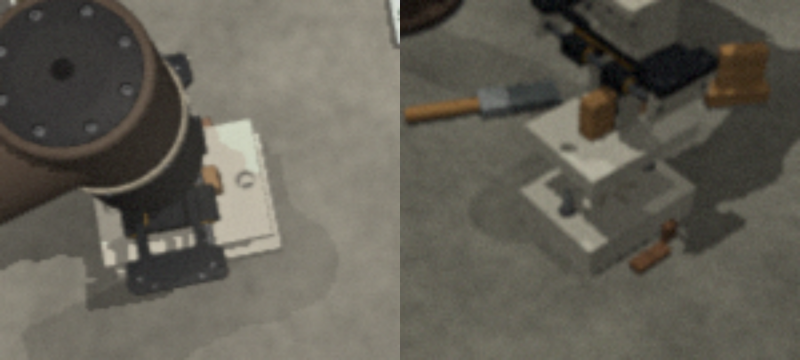

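The cover hangs level above the base (top half: hole at (245,180); scene half: pin at (568,200) visible beneath), yaw matching and about 1–2 mm short in y. Correct and lower to just above the pins, then re-measure.

Call:
move_arm(commands=[[[0.8, -0.08, -0.05, 0], [1, -0.08, -0.05, 0], [1, 0, 0, 0], [0.4, 0, 0, 0], [0, 0, 0, 0], [0, 0, 0, 0], [0, 0, 0, 0], [0, 0, 0, 0]]])

```text
clock: 21.8
tool_pos: [0.5424, 0.0409, 0.1056]
orientation: [-168.8, 90.0, 20.2]
force: [0.9, -1.1, -6.2]
opening: 0.0219
```

```bash
cat >> m.py <<'E'
# edge-line comparison in one view: hole ellipse seen in the top view, right-hand hole
for n in("top","scene"):
    p=np.load(n+"1.npz")["p"];d=np.load(n+"1.npz")["d"];z=cloud(n,d)[...,2]
    v=p.max(2).astype(int);b=(190,150,340,290) if n=="top" else (270,110,420,240)
    m=np.zeros((400,640),bool);m[b[1]:b[3],b[0]:b[2]]=1
    g=cv2.GaussianBlur(p.max(2),(3,3),0)
    P=cloud(n,d)
    for w in blobs(m&(g<115),6):
        uv=np.argwhere(w)[:,::-1]
        if w.sum()<90: print(n,"dark",w.sum(),uv.mean(0),"on cover top",ray(n,uv.mean(0),zc+.02)[0],"on face",ray(n,uv.mean(0),.04)[0])
E
python3 m.py a2
```

```text
at [0.5424 0.0409 0.1056] x [ 0.0007  0.0003 -1.    ] jaw yaw -171.00204152672976 q [ 24.9645  14.7161 -25.1344   0.0048 -50.1053 -15.9696] F [ 0.8873 -1.1338 -6.1841] open 0.021892331795023607 t 21.8
spin -0.0 then shift [-0.44  0.18  0.07] len 0.5
expected underside 0.07856815810719596
top cover 1093 761 z 0.09883183254874583 [0.5425 0.0412] [0.1505 0.1101] -81.01063823699951
top base 252 208 z 0.04029672478423996 [0.6335 0.0769] [0.3486 0.1793] 21.918731689453125
scene cover 683 571 z 0.09755270404338334 [0.5441 0.0394] [0.1516 0.1108] -81.14481735229492
scene base 302 239 z 0.03871072037447121 [0.5434 0.038 ] [0.1613 0.1191] -80.85005378723145
top dark 23 [191.4348 152.6087] on cover top [0.7361 0.2039 0.0986] on face [0.7554 0.2204 0.04  ]
top dark 8 [337.5 166. ] on cover top [ 0.6848 -0.1638  0.0986] on face [ 0.7013 -0.1671  0.04  ]
top dark 10 [281.7 221.7] on cover top [ 0.5494 -0.0198  0.0986] on face [ 0.5586 -0.0154  0.04  ]
top dark 11 [258.1818 277.5455] on cover top [0.4171 0.04   0.0986] on face [0.4192 0.0476 0.04  ]
scene dark 9 [333.2222 171.4444] on cover top [ 0.554  -0.0209  0.0986] on face [0.4993 0.015  0.04  ]
```

View pics/a2.png

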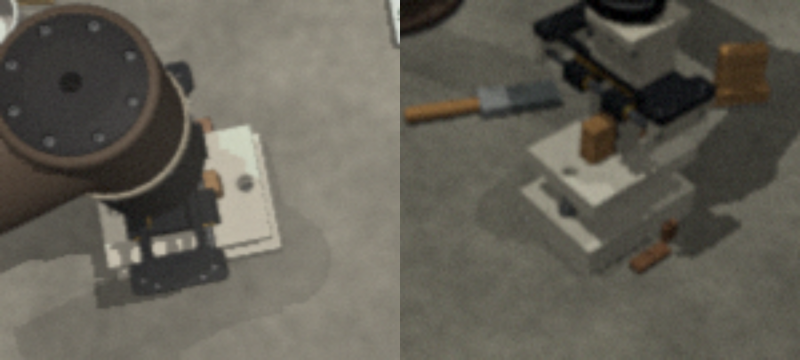

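Both views agree: cover 0.8 mm too far in x and 0.9 mm in y. Correct and lower slowly, watching the force.

Call:
move_arm(commands=[[[0, 0.08, 0.09, 0], [0, 0, 0, 0], [0.4, 0, 0, 0], [0.4, 0, 0, 0], [0.4, 0, 0, 0], [0.3, 0, 0, 0], [0, 0, 0, 0], [0, 0, 0, 0]]])

```text
clock: 22.7
tool_pos: [0.5414, 0.0399, 0.0901]
orientation: [31.4, 90.0, -139.6]
force: [-0.1, -0.9, -6.2]
opening: 0.0217
```

```bash
python3 m.py a3 | grep -v dark
```

```text
at [0.5414 0.0399 0.0901] x [-0.0002 -0.0002 -1.    ] jaw yaw -170.99966675614337 q [ 24.9079  15.7269 -26.204    0.0057 -48.0844 -15.9114] F [-0.127  -0.8929 -6.2256] open 0.02173885451990682 t 22.7
spin 0.0 then shift [-1.99  0.1  -0.04] len 2.0
expected underside 0.06305839895280986
top cover 1108 736 z 0.0832253893967364 [0.624  0.0785] [0.3271 0.1718] 25.091772079467773
top base 193 158 z 0.039879168439919344 [0.6314 0.0816] [0.3548 0.1833] 24.922449111938477
scene cover 673 566 z 0.08193999126757501 [0.5429 0.0385] [0.1516 0.1124] -80.84985446929932
scene base 291 291 z 0.038715020540340817 [0.5433 0.0366] [0.1596 0.1217] -80.67571830749512
```

Call:
move_arm(commands=[[[0.3, 0, 0, 0], [0.3, 0, 0, 0], [0.3, 0, 0, 0], [0.3, 0, 0, 0], [0.3, 0, 0, 0], [0.3, 0, 0, 0], [0.2, 0, 0, 0], [0, 0, 0, 0]]])

```text
clock: 23.6
tool_pos: [0.5412, 0.0399, 0.0698]
orientation: [11.1, 90.0, -159.9]
force: [-0.0, -0.1, -6.5]
opening: 0.0219
```

Call:
move_arm(commands=[[[0.1, 0, 0, 0], [0, 0, 0, 0], [0, 0, 0, 0]]])

```text
clock: 23.9
tool_pos: [0.5415, 0.04, 0.0693]
orientation: [-171.0, 90.0, 18.0]
force: [-0.3, -0.9, -6.2]
opening: 0.0219
```

Underside still about 2 mm above the face by the tool height, with no side force. Final millimetres.

Call:
move_arm(commands=[[[0.1, 0, 0, 0], [0, 0, 0, 0], [0, 0, 0, 0]]])

```text
clock: 24.2
tool_pos: [0.5414, 0.0399, 0.0682]
orientation: [-39.2, 90.0, 149.8]
force: [-0.7, -0.1, -5.2]
opening: 0.0219
```

Call:
move_arm(commands=[[[0.1, 0, 0, 0], [0, 0, 0, 0], [0, 0, 0, 0]]])

```text
clock: 24.5
tool_pos: [0.5414, 0.0399, 0.0672]
orientation: [78.4, 90.0, -92.6]
force: [0.4, 0.0, -5.4]
opening: 0.0219
```

Call:
move_arm(commands=[[[0.08, 0, 0, 0], [0, 0, 0, 0], [0, 0, 0, 0]]])

```text
clock: 24.8
tool_pos: [0.5415, 0.04, 0.0671]
orientation: [171.1, 90.0, 0.1]
force: [-4.0, 0.2, 6.7]
opening: 0.0221
```

Contact: the force turned to +6.7 N upward, so the cover rests on the face. Releasing and backing up.

Call:
move_arm(commands=[[[0, 0, 0, 0], [0, 0, 0, 0], [0, 0, 0, 0], [0, 0, 0, 0]]], jaw=5)

```text
clock: 25.2
tool_pos: [0.5417, 0.04, 0.0664]
orientation: [-177.5, 90.0, 11.5]
force: [-0.6, -0.6, 0.4]
opening: 0.0473
```

Call:
move_arm(commands=[[[-1, 0, 0, 0], [-2.5, 0, 0, 0], [-3, 0, 0, 0], [-3, 0, 0, 0], [-3, 0, 0, 0], [-3, 0, 0, 0], [-3, 0, 0, 0], [0, 0, 0, 0]]])

```text
clock: 26.0
tool_pos: [0.5436, 0.0402, 0.2569]
orientation: [-175.7, 89.5, 13.4]
force: [0.0, 0.1, -0.1]
opening: 0.0503
```

Call:
move_arm(commands=[[[0, 3, 0, 0], [0, 3, 0, 0], [0, 3, 0, 0], [0, 3, 0, 0], [0, 3, 0, 0], [0, 3, 0, 0], [0, 3, 0, 0], [0, 0, 0, 0]]])

```text
clock: 26.8
tool_pos: [0.5741, -0.1703, 0.2511]
orientation: [23.4, 89.9, -147.7]
force: [0.4, 1.2, 0.6]
opening: 0.0501
```

```bash
python3 - <<'E'
from h import *
out=[]
for n,bs,b in(("top",(135,255,190,290),(215,185,315,275)),("scene",(375,115,420,155),(305,130,390,215))):
    p,d=snapshot(n);P=cloud(n,d);z=P[...,2];hsv=cv2.cvtColor(p,cv2.COLOR_RGB2HSV);p0=np.load(n+"0.npz")["p"]
    B=lambda b:(lambda m:(m.__setitem__((slice(b[1],b[3]),slice(b[0],b[2])),True),m)[1])(np.zeros((400,640),bool))
    m=B(b)&(abs(z-.06)<.006)&(hsv[...,1]<80);print(n,"cover top",m.sum(),np.median(z[m]),*rect(P[m]))
    A=np.c_[P[m][:,:2],np.ones(m.sum())];print("  slope",np.linalg.lstsq(A,P[m][:,2],rcond=None)[0][:2])
    for lo,hi in((.015,.035),(.07,.09)):
        m=B(bs)&(z>lo)&(z<hi); print("  scraper",m.sum(),np.median(z[m]),*rect(P[m]))
    by=dict(tile=(330,130,380,178),cup=(165,140,202,180),jar=(445,205,490,245)) if n=="top" else dict(tile=(275,245,332,292),cup=(425,172,462,214),jar=(145,215,192,264))
    for k,(a,bb,c,e) in by.items(): print("  ",k,"mean pixel change",np.abs(p[bb:e,a:c].astype(int)-p0[bb:e,a:c]).mean().round(1))
    out.append(cv2.resize(p[100:300,100:420] if n=="top" else p[100:300,130:450],(640,400) if 0 else (400,250)))
cv2.imwrite("pics/end.png",np.hstack(out)[:,:,::-1])
E
```

```text
top cover top 1156 0.060414988955749704 [0.5457 0.0163] [0.1106 0.1017] 8.840274810791016
  slope [-0.0013  0.0008]
  scraper 15 0.025855397680611958 [0.4738 0.3208] [0.017  0.0047] 74.75088500976562
  scraper 116 0.08058610612418216 [0.4557 0.3086] [0.0349 0.0218] 69.20868682861328
   tile mean pixel change 81.7
   cup mean pixel change 36.9
   jar mean pixel change 34.0
scene cover top 964 0.058839503284720984 [0.5253 0.1231] [0.328  0.1181] -78.28004169464111
  slope [-0.0029  0.001 ]
  scraper 134 0.02353096175518693 [0.4581 0.2926] [0.0825 0.0313] 61.97306442260742
  scraper 102 0.0773446005466033 [0.454  0.2951] [0.0588 0.0269] 71.34241485595703
   tile mean pixel change 3.8
   cup mean pixel change 4.1
   jar mean pixel change 3.8
```

View pics/end.png

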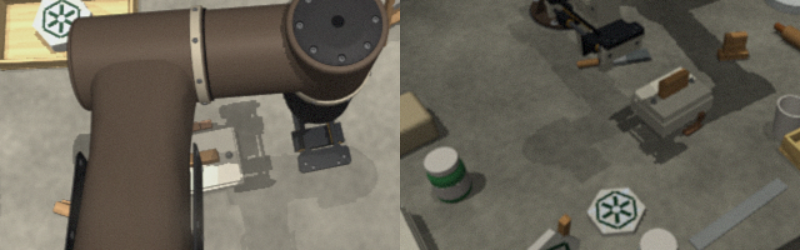

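The cover sits flush on the base (scene half (672,100)), the scraper stands at (733,45), and the tile, cup and jar are unmoved; the arm hides part of the top view.

```bash
python3 -c "from plant import *;print(close_job())"
```

```text
the job is handed in; nothing more can be done
None
```

I swept all three chips off the mould face with the scraper in one pass and stood the scraper back at its old place. I then lowered the upper half over the pins, let go and handed the job in at about 27 s. No verdict was reported.

**Last checks**
- **Upper half:** its top stands at 60.4 mm in the top view. In the scene view it is 20.1 mm above that view's own reading of the face, so it is flush. Its slope is under 0.003. The wrist force changed from -6 N to +6.7 N at contact. Partway onto the pins it was within about 0.5 mm of the base centre; I did not get a clean centre reading after letting go.
- **Chips:** after the sweep they lay on the bench by the far edge, none reaching above 25 mm.
- **Scraper:** it stands upright on the bench, well clear of the mould.
- **Tile, cup and jar:** unchanged in the scene view.

**Disagreements:** in the last top view the arm hid the scraper, most of the cover and the three bystanders. Its cover outline, scraper and bystander numbers could not be used, nor could the scene view's cover outline. The two cameras also differ by about 2–4 mm in absolute position, so I aligned the cover by comparing it with the base within each view.

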